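Stand a tipped telescopic tube back in its lane and close it

TASK

The telescopic microscope tube has toppled in its storage lane. Stand it upright on its foot on the lane's floor, less than a centimetre from the standing tube that its foot points at, with its draws still out; then gently press it fully closed, the thin innermost draw going home before the middle one. Leave the other tubes standing where they are, and let go.

Things in the scene. Friction and masses are not known exactly. Their poses are not given: they have to be found in the camera images.
- lane: Fixed aluminium lane on the bench. Origin: centre of its underside; z up, y along the lane, x across it. Inside 70 mm wide and 560 mm long; floor 4 mm above the bench; thin side rails 6 mm thick rise 8 mm above the floor (12 mm above the bench), end stops 30 mm above the bench. All tubes stand in it in one row.
- tube_center (a point): Centre of the 60 mm wide, 75 mm long outer barrel of the toppled telescopic tube (loose, 0.35 to 0.5 kg), 37.5 mm from its foot. z points along the tube from foot to draws (up once it stands). It starts lying along the lane, foot towards lane -y. Two draws come out of it: the middle, 48 mm in diameter, and the innermost, 32 mm. Standing, the point is 41.5 mm above the bench. Delicate: over 40 N harms it.
- cap_top (a point): Centre of the flat top of the innermost draw (32 mm diameter), the upper end of the tube; z outward along the tube. It is pressed to close the tube.
- draw_mid (a joint): How far the middle draw (48 mm diameter) is out of the barrel, m: 0 home (then 8 mm still shows above the barrel), 0.045 fully out. It starts 0.038 to 0.044 out; it stays where it is left and slides under about 9 N.
- draw_inner (a joint): How far the innermost draw (32 mm diameter, flat top) is out of the middle one, m: 0 home (then 6 mm still shows, the closed tube is 89 mm tall), 0.025 fully out. It starts 0.019 to 0.024 out; it stays where it is left and slides under about 4 N, hence before the middle one when its top is pressed.
- row_last: Standing one-piece tube (loose, about 0.3 kg), 60 mm diameter, 72 mm tall, black cap; the one that the toppled tube's foot points at. Origin: centre of its underside; its y axis starts along lane +y, to the toppled tube.
- row_end: Identical standing tube, 60 mm diameter, 72 mm tall, behind row_last towards lane -y. Origin: centre of its underside.
- far_tube: Identical standing tube, 60 mm diameter, 72 mm tall, beyond the draws of the toppled tube towards lane +y. Origin: centre of its underside.
Mind the look-alikes: they are no part of the job. What is shaped like the part that bears tube_center but red is not meant.

How it is judged:
On the way, in this order (a step that is already met when the one before it is completed fails the run):
1. The tube stands upright on the lane's floor, beside row_last, both draws still out (angle between tube_center's own z axis and vertical below 0.07 rad and z of tube_center in the frame of lane between 0.038 and 0.0445 m and x of tube_center in the frame of lane between -0.009 and 0.009 m and horizontal distance between tube_center and row_last below 0.073 m and y of tube_center in the frame of row_last above 0.03 m and value of joint draw_mid above 0.025 m and value of joint draw_inner above 0.008 m), for 0.3 s.
2. The innermost draw is home while the middle draw is still out (angle between tube_center's own z axis and vertical below 0.07 rad and z of tube_center in the frame of lane between 0.038 and 0.0445 m and x of tube_center in the frame of lane between -0.009 and 0.009 m and horizontal distance between tube_center and row_last below 0.073 m and y of tube_center in the frame of row_last above 0.03 m and value of joint draw_inner below 0.003 m and value of joint draw_mid above 0.015 m), for 0.04 s.
At the end, for the whole second after the job is handed in: The tube stands upright (within 4 degrees) on the lane's floor between the rails, at rest, on the draw side of row_last with their centres less than 73 mm apart (gap under 13 mm); both draws are home within 3 mm; the three other tubes stand upright within 15 mm of where they were (angle between each of tube_center, row_end, row_last, far_tube's own z axis and vertical below 0.07 rad and z of tube_center in the frame of lane between 0.038 and 0.0445 m and x of tube_center in the frame of lane between -0.009 and 0.009 m and horizontal distance between tube_center and row_last below 0.073 m and y of tube_center in the frame of row_last above 0.03 m and value of joint each of draw_inner, draw_mid below 0.003 m and linear speed of tube below 0.02 m/s and distance of each of row_end, row_last, far_tube from where it was at the start of the episode below 0.015 m); the robot touches nothing.
It fails at once if The tube is pressed onto the lane with more than 40 N (not gently) (contact force between tube and lane above 40 N).
It fails at once if The middle draw is pushed well in (under 20 mm out) before the innermost one is home (value of joint draw_mid below 0.02 m and value of joint draw_inner above 0.005 m).
It fails at once if A neighbouring tube is knocked over or shoved more than 25 mm (angle between any of row_end, row_last, far_tube's own z axis and vertical above 0.4 rad or distance of any of row_end, row_last, far_tube from where it was at the start of the episode above 0.025 m).
It also fails if it takes over 51 s, if anything falls off the work surface, if the arm or the gripper's body presses on something with over 40 N, if the wrist force passes 120 N, or if a joint passes its speed limit or range.

ROBOT

A 6-joint arm with a two-finger parallel gripper is mounted at the origin on the work surface. World frame = base frame: x ahead of the robot, y to its left, z up, the work surface at z = 0. Lengths are in m, angles in rad, forces in N, time in s.
With the tool pointing down it reaches from about 0.425 to 0.95 m from the base axis. Payload 3.5 kg.
Tool frame: the origin (TCP) lies midway between the tips of the shut fingers; the grasp point (between the pads) lies ctrl.grasp_offset behind it (ctrl.grasp_offset is the distance from the TCP to the grasp point, in m); x points along the fingers, y is the direction in which the jaws open and shut, and the axes are right-handed (so a half turn about x gives the same grasp; the last joint's range is limited). The gripper opens to 85 mm and grips with 20 to 120 N. Pads are 22 mm wide; open, the fingers measure 114 mm over their backs; the gripper's body (76 mm by 85 mm) begins 54 mm behind the grasp point. The pads swing forward as they close: fully open they stand 13 mm farther back than shut.
Start: joints at [1.095, 0.286, 1.577, -0, 1.279, -0.15], TCP at [0.216, 0.639, 0.231] pointing down, gripper open.
Joint ranges: [-2.77, 2.77], [-0.9, 2.22], [0.21, 2.48], [-1.53, 4.67], [0.24, 2.81], [-2.84, 2.84]. Speed limits (rad/s): [2.79, 2.79, 3.14, 3.14, 3.14, 3.14].

INTERFACE

Orientations are given as a unit quaternion [x, y, z, w].
In Python, from plant import readout, read_camera, sign_off, ctrl gives the robot as it stands.
- The arm moves only by the tool drive_tool, never from a script. Its argument "steps" is a list of rows, each a list of 5 numbers: the shift along the tool's x, y, z in cm, then the turn about the tool's x in degrees, then the opening, from 0 (shut) to 1 (fully open). A call has 1 to 10 rows; each row shifts and turns the commanded pose from where the row before left it, along the tool's axes as they then stand; what a row does not reach is not made up. A row lasts 1/10 s, in which the tool goes at most 50 mm and 8.59 degrees, less where a joint would pass 70% of its speed; a pose out of reach is approached as far as the arm can. A call is refused whole if a number of a shift passes 5 or a number of a turn 8.59, either way. A call with a gripper value outside its range is refused whole. The fingers move at their own pace and stop on an object; "force" is the grip in N (left out, the last holds). Time passes only in rows, so rows that do not move let the fingers close. It gives the time, the measured TCP pose, the force and the opening at its end, in the units of the state.
- readout.get_state(): the state, without advancing time (a new reading comes with each control period).
- read_camera(name): name is "scene" or "top" or "wrist"; returns a dict with "frame" (384x512x3 uint8, red, green, blue), "vertical_fov" (degrees; the focal length in pixels is half the picture's height over the tangent of half this angle, whatever the lens; pixels are square), "cx", "cy" (the principal point, pixels), "eye" and "orientation" of the camera in the world. Camera axes: x right, y up, looking along -z (the intrinsics and any distortion apply to the point x, -y, -z); pixel columns grow to the right and rows downward; lengths in m; the calibration is good to about 2 mm. A picture is of the moment at which its call begins. There is no depth.
- sign_off(): hands the job in, once; it reports no verdict.
The state is a dict: "time": time; "qpos": joint angles; "dq": joint speeds; "joint_efforts": joint torques, N m; "eef_pos": TCP position; "tcp_rot": TCP orientation; "contact_force": force on the tool from outside, world axes, zero at the start; "wrist_torque": the same for the moment, N m; "opening": opening from 0.0 (shut) to 1.0 (fully open).
Only numpy, scipy, OpenCV 4.12 (cv2) and the standard library are available. Lean on these libraries where they do the work, as an engineer would, in place of code of your own. Each camera call takes 0.05 s, during which the arm holds its last target. There are 200 camera calls.

## Working session

There is one attempt and no reset: what is moved stays moved. The work goes in short steps, Python scripts to look and compute and a tool call to move; the robot and the scene stay as the last step left them, time stands still between calls to the robot, and variables do not carry over. Pictures are saved under pics/ and viewed, about 8 in all and at most 12, crops included, and the job is handed in when it is done.

Besides the shell and the picture viewer there is one more tool, called after "Call:" by a JSON object that holds its "op" and its "data", one argument or row to a line. drive_tool: Moves the arm, as the interface text tells. Its arguments: {"type":"object","properties":{"steps":{"type":"array","items":{"type":"array","items":{"type":"number"}}},"force":{"type":"number"}},"required":["steps"]}

```bash
mkdir -p pics; ls; python3 - <<'E'
from plant import readout, read_camera, ctrl
import cv2
print(readout.get_state(), ctrl.grasp_offset)
for n in("scene","top","wrist"):
    c=read_camera(n); cv2.imwrite(f"pics/{n}0.png",c["frame"][:,:,::-1]); print(n,{k:v for k,v in c.items() if k!="frame"})
a=cv2.imread("pics/scene0.png");b=cv2.imread("pics/top0.png");
cv2.imwrite("pics/both.png",cv2.resize(cv2.vconcat([a,b]),None,fx=.78,fy=.78))
E
```

```text
pics
{'time': 0.0, 'qpos': array([ 1.09497435e+00,  2.87183525e-01,  1.57817508e+00, -2.09304298e-07,
        1.27859050e+00, -1.49975364e-01]), 'dq': array([ 2.31676945e-04, -9.61143353e-05,  8.14067990e-04,  1.30678367e-03,
        1.52607047e-03,  1.28891489e-03]), 'joint_efforts': array([-5.44638333e-04, -4.06013024e+01, -2.92606813e+01, -2.77906802e-04,
        6.18139515e-03,  1.62035974e-05]), 'eef_pos': array([0.21572821, 0.63890842, 0.22993631]), 'tcp_rot': array([ 0.11390239,  0.6979987 , -0.11548778,  0.69748593]), 'contact_force': array([-0.45160278,  0.25640378,  0.05243259]), 'wrist_torque': array([-0.02242446, -0.03690834, -0.02662908]), 'opening': 1.002742208460079} 0.0187
scene {'vertical_fov': 46.899715606902696, 'cx': 254.26478191820885, 'cy': 192.70238662946906, 'eye': array([ 1.19101196, -0.33084509,  0.80668357]), 'orientation': array([0.32516259, 0.19368582, 0.4639382 , 0.80094722])}
top {'vertical_fov': 57.56227912087452, 'cx': 253.6304543587561, 'cy': 183.38064353385423, 'eye': array([0.39737858, 0.03304737, 0.81151071]), 'orientation': array([ 0.06552865, -0.05675201, -0.69681455,  0.71199346])}
wrist {'vertical_fov': 60.09725321907071, 'cx': 255.49475655085962, 'cy': 196.07931116499202, 'eye': array([0.14427191, 0.66284082, 0.37303772]), 'orientation': array([-0.12269208, -0.08637757,  0.5765645 ,  0.80315562])}
```

View pics/top0.png

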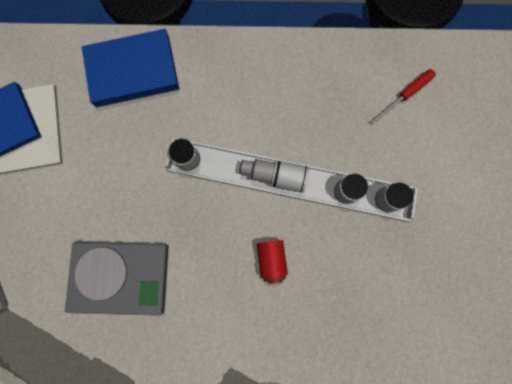

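View pics/scene0.png

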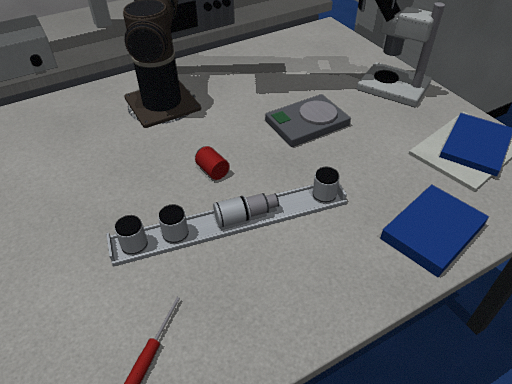

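The top view shows the lane running from about (168,155) to (413,203). The toppled tube has its foot at (305,178) and its draw tip at (240,168). row_last is at (352,187), row_end at (397,196) and far_tube at (182,152). Next I turn these into positions.

```bash
cat > h.py <<'E'
import numpy as np
from scipy.spatial.transform import Rotation as R
def f(c): return c["frame"].shape[0]/2/np.tan(np.radians(c["vertical_fov"])/2)
def ray(c,u,v,z):
    d=R.from_quat(c["orientation"]).apply([(u-c["cx"])/f(c),-(v-c["cy"])/f(c),-1]); e=c["eye"]
    return e+d*(z-e[2])/d[2]
def proj(c,p):
    q=R.from_quat(c["orientation"]).inv().apply(np.atleast_2d(p)-c["eye"])
    return np.c_[c["cx"]-f(c)*q[:,0]/q[:,2], c["cy"]+f(c)*q[:,1]/q[:,2]]
E
python3 - <<'E'
from plant import read_camera
from h import *
import cv2
for n in("top","scene"):
    c=read_camera(n)
    if n=="top":
        P={"corn1":(170,140,.03),"corn2":(166,171,.012),"c3":(411,220,.03),"c4":(415,185,.03),"foot":(305,178,.034),"barrelend":(277,174,.034),"tip":(240,168,.034),"last":(354,186,.076),"end":(399,195,.076),"far":(181,151,.076)}
    else: P={"foot":(217,213,.034),"tip":(277,200,.034),"last":(173,215,.076),"end":(129,225,.076),"far":(326,175,.076)}
    for k,(u,v,z) in P.items(): print(n,k,ray(c,u,v,z).round(4))
    im=c["frame"][:,:,::-1]
    cr=im[120:240,150:430] if n=="top" else im[150:270,95:365]
    cv2.imwrite(f"pics/{n}c.png",cv2.resize(cr,None,fx=2.8,fy=2.8,interpolation=cv2.INTER_CUBIC))
cv2.imwrite("pics/c.png",cv2.vconcat([cv2.imread("pics/topc.png"),cv2.copyMakeBorder(cv2.imread("pics/scenec.png"),0,0,0,28,0)])[:600])
E
```

```text
top corn1 [0.6324 0.2412 0.03  ]
top corn2 [0.5623 0.2506 0.012 ]
top c3 [ 0.4587 -0.3066  0.03  ]
top c4 [ 0.5378 -0.3199  0.03  ]
top foot [ 0.548  -0.0716  0.034 ]
top barrelend [ 0.5559 -0.0082  0.034 ]
top tip [0.5682 0.0761 0.034 ]
top last [ 0.5247 -0.1699  0.076 ]
top end [ 0.5073 -0.2643  0.076 ]
top far [0.5942 0.2033 0.076 ]
scene foot [ 0.5424 -0.0699  0.034 ]
scene tip [0.5771 0.0738 0.034 ]
scene last [ 0.5342 -0.1709  0.076 ]
scene end [ 0.5134 -0.2646  0.076 ]
scene far [0.599  0.1971 0.076 ]
```

View pics/c.png

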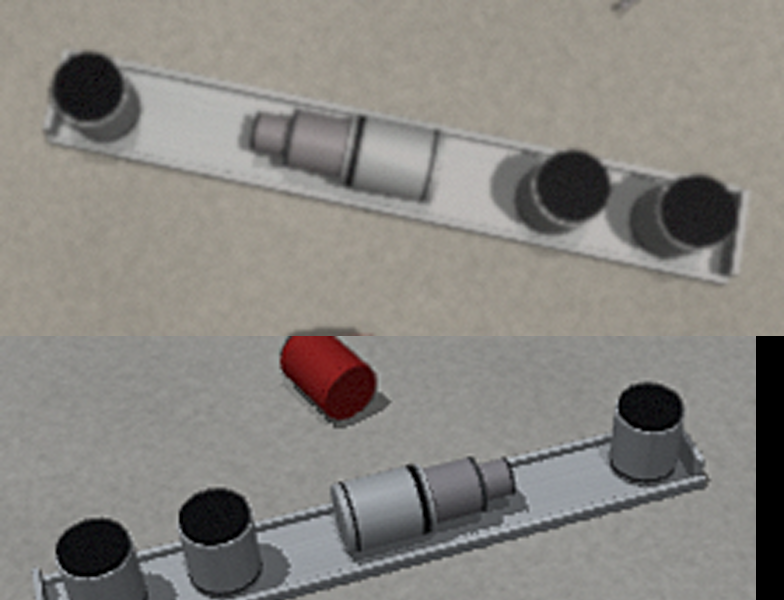

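The midpoints from the two cameras agree at (0.559, 0.002), with the lane yawed about 10° from world y. The measured length of about 0.149 m matches the expected 0.151 m. I'll move above the middle draw, yaw the jaws across the lane, and look from close by.

```bash
cat >> h.py <<'E'
def go(p=None,yaw=None):
    """print shift (cm, tool axes) to TCP p, and turn (deg) for jaw axis at lane x = (cos yaw,-sin yaw)"""
    from plant import readout
    s=readout.get_state(); r=R.from_quat(s["tcp_rot"]); M=r.as_matrix()
    print("t",round(s["time"],2),"tcp",s["eef_pos"].round(4),"F",s["contact_force"].round(1),"open",round(s["opening"],3),"q6",s["qpos"].round(2)[[0,5]])
    print("tool axes (cols)\n",M.round(3))
    if p is not None: print("shift cm",(M.T@(np.array(p)-s["eef_pos"])*100).round(2))
    if yaw is not None:
        a=np.radians(yaw); d=M.T@[np.cos(a),-np.sin(a),0]; t=np.degrees(np.arctan2(d[2],d[1])); print("turn deg",round((t+90)%180-90,2))
E
python3 -c "
from h import *
go((.565,.036,.13),10)"
```

```text
t 0.25 tcp [0.2159 0.6392 0.2307] F [-0.3 -0.4  0.8] open 0.995 q6 [ 1.1  -0.15]
tool axes (cols)
 [[-0.001  0.32   0.947]
 [-0.001  0.947 -0.32 ]
 [-1.    -0.001 -0.   ]]
shift cm [ 10.11 -45.96  52.38]
turn deg 81.33
```

Call:
{"op": "drive_tool", "data": {
  "steps": [
    [0,-2.3,2.62,0,1],
    [0,-2.3,2.62,0,1],
    [0,-2.3,2.62,0,1],
    [0,-2.3,2.62,0,1],
    [0,-2.3,2.62,0,1],
    [0,-2.3,2.62,0,1],
    [0,-2.3,2.62,0,1],
    [0,-2.3,2.62,0,1],
    [0,-2.3,2.62,0,1],
    [0,-2.3,2.62,0,1]
  ],
  "force": 25
}}

```text
time: 1.25
eef_pos: [0.391, 0.3364, 0.2314]
tcp_rot: [0.115, 0.698, -0.115, 0.698]
contact_force: [0.5, 0.1, 0.5]
opening: 0.999
```

Call:
{"op": "drive_tool", "data": {
  "steps": [
    [0,-2.3,2.62,0,1],
    [0,-2.3,2.62,0,1],
    [0,-2.3,2.62,0,1],
    [0,-2.3,2.62,0,1],
    [0,-2.3,2.62,0,1],
    [0,-2.3,2.62,0,1],
    [0,-2.3,2.62,0,1],
    [0,-2.3,2.62,0,1],
    [0,-2.3,2.62,0,1],
    [0,-2.3,2.62,0,1]
  ]
}}

```text
time: 2.25
eef_pos: [0.5657, 0.0346, 0.2313]
tcp_rot: [0.115, 0.698, -0.115, 0.698]
contact_force: [0.3, -0.3, 0.4]
opening: 1.001
```

Call:
{"op": "drive_tool", "data": {
  "steps": [
    [0,0,0,8.1,1],
    [0,0,0,8.1,1],
    [0,0,0,8.1,1],
    [0,0,0,8.1,1],
    [0,0,0,8.1,1],
    [0,0,0,8.1,1],
    [0,0,0,8.1,1],
    [0,0,0,8.1,1],
    [0,0,0,8.1,1],
    [0,0,0,8.1,1]
  ]
}}

```text
time: 3.25
eef_pos: [0.5651, 0.036, 0.2312]
tcp_rot: [-0.542, -0.455, 0.542, -0.454]
contact_force: [0.0, -0.1, -0.7]
opening: 1.0
```

```bash
python3 - <<'E'
from plant import read_camera
from h import *
import cv2,pickle
go((.565,.036,.13),10)
c=read_camera("wrist");pickle.dump(c,open("w1.pkl","wb"))
cv2.imwrite("pics/w1.png",cv2.resize(c["frame"][:,:,::-1],None,fx=1.5,fy=1.5))
print(c["eye"],R.from_quat(c["orientation"]).as_matrix().round(2))
E
```

```text
t 3.25 tcp [0.5651 0.036  0.2312] F [ 0.  -0.1 -0.7] open 1.0 q6 [-0.12  0.06]
tool axes (cols)
 [[-0.     0.985 -0.174]
 [ 0.    -0.174 -0.985]
 [-1.    -0.     0.   ]]
shift cm [ 1.012e+01 -1.000e-02  0.000e+00]
turn deg 0.0
[0.57850455 0.1099792  0.37418069] [[ 0.98  0.17  0.05]
 [-0.17  0.94  0.29]
 [-0.   -0.3   0.95]]
```

View pics/w1.png

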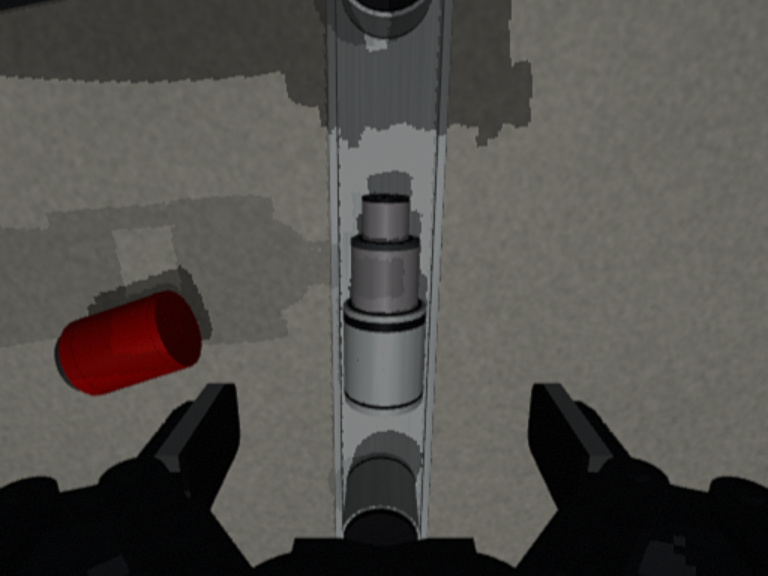

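The wrist view shows the tube straight in the lane. The tip is at (387,198), the middle draw's end at (386,243), the barrel's end at (385,310) and its foot at (384,402). The pictured lane edges run nearly straight up, so the yaw is right.

```bash
python3 - <<'E'
from h import *
import pickle
c=pickle.load(open("w1.pkl","rb"))
P={}
for k,u,v,z in [("tip",386.5,198,.034),("midend",385.5,243,.034),("barend",385,311,.034),("foot",384,402,.034),("bl",343,311,.034),("br",427,311,.034),("ml",351,246,.034),("mr",420,246,.034),("laneL1",331,250,.012),("laneR1",443,250,.012),("laneL2",332,500,.012),("laneR2",427,500,.012),("last",381,541,.076)]:
    P[k]=ray(c,u/1.5,v/1.5,z); print(k,P[k].round(4))
d=P["tip"]-P["foot"]; print("yaw",np.degrees(np.arctan2(d[0],d[1])),[np.linalg.norm(P[a]-P[b]).round(4) for a,b in(("tip","midend"),("midend","barend"),("barend","foot"),("bl","br"),("ml","mr"),("laneL1","laneR1"))])
l=(P["laneL1"]+P["laneR1"]-P["laneL2"]-P["laneR2"])/2; print("laneyaw",np.degrees(np.arctan2(l[0],l[1])),(P["laneL1"]+P["laneR1"])/2,(P["laneL2"]+P["laneR2"])/2)
E
```

```text
tip [0.574  0.0722 0.034 ]
midend [0.568  0.0419 0.034 ]
barend [ 0.5591 -0.0072  0.034 ]
foot [ 0.5456 -0.0799  0.034 ]
bl [ 0.5292 -0.0019  0.034 ]
br [ 0.589  -0.0125  0.034 ]
ml [0.5441 0.044  0.034 ]
mr [0.5913 0.0357 0.034 ]
laneL1 [0.5267 0.0394 0.012 ]
laneR1 [0.6085 0.0249 0.012 ]
laneL2 [ 0.4819 -0.1791  0.012 ]
laneR2 [ 0.5638 -0.1935  0.012 ]
last [ 0.5273 -0.1701  0.076 ]
yaw 10.609917168779965 [np.float64(0.0308), np.float64(0.0499), np.float64(0.0739), np.float64(0.0608), np.float64(0.0479), np.float64(0.083)]
laneyaw 11.568137579287082 [0.56755978 0.03213971 0.012     ] [ 0.52285063 -0.18628289  0.012     ]
```

The sizes check out: barrel 74 mm, diameters 61 and 48 mm, middle draw about 50 mm, innermost about 31 mm. I'll go down and grip the middle draw near its end, at (0.566, 0.031).

```bash
python3 -c "
from h import *
go((.566,.031,.016),11)"
```

```text
t 3.3 tcp [0.5651 0.036  0.2312] F [0.3 1.8 0.4] open 1.0 q6 [-0.12  0.06]
tool axes (cols)
 [[-0.     0.984 -0.177]
 [ 0.    -0.177 -0.984]
 [-1.    -0.     0.   ]]
shift cm [21.52  0.18  0.47]
turn deg 0.79
```

Call:
{"op": "drive_tool", "data": {
  "steps": [
    [3,0.18,0.47,0.8,1],
    [3,0,0,0,1],
    [3,0,0,0,1],
    [3,0,0,0,1],
    [3,0,0,0,1],
    [2.5,0,0,0,1],
    [2,0,0,0,1],
    [1,0,0,0,1],
    [1,0,0,0,1],
    [0,0,0,0,1]
  ]
}}

```text
time: 4.3
eef_pos: [0.5656, 0.0311, 0.0154]
tcp_rot: [-0.543, -0.453, 0.544, -0.452]
contact_force: [-0.4, -0.6, -0.2]
opening: 1.004
```

Call:
{"op": "drive_tool", "data": {
  "steps": [
    [0,0,0,0,0.75],
    [0,0,0,0,0.6],
    [0,0,0,0,0.5],
    [0,0,0,0,0.4],
    [0,0,0,0,0.3],
    [0,0,0,0,0.2],
    [0,0,0,0,0.2]
  ],
  "force": 22
}}

```text
time: 5.0
eef_pos: [0.5669, 0.0312, 0.0171]
tcp_rot: [0.544, 0.452, -0.543, 0.453]
contact_force: [-0.4, 1.7, 5.6]
opening: 0.55
```

The grip is on: opening 0.55 is about 47 mm, against a 48 mm draw. Next I work out an uprighting arc about the foot's lower edge, with a small extra lift and a 5 mm bias away from row_last.

```bash
python3 - <<'E'
import numpy as np
s=np.linspace(0,1,21); ph=np.arctan2(30,114)+s*np.pi/2; r=np.hypot(30,114)
y=r*np.cos(ph)+5*s; z=r*np.sin(ph)+5*s
print([[round(-a/10,2),0,round(-b/10,2),0,0.2] for a,b in zip(np.diff(z),np.diff(y))])
E
```

```text
[[np.float64(-0.91), 0, np.float64(0.25), 0, 0.2], [np.float64(-0.89), 0, np.float64(0.31), 0, 0.2], [np.float64(-0.86), 0, np.float64(0.38), 0, 0.2], [np.float64(-0.82), 0, np.float64(0.44), 0, 0.2], [np.float64(-0.78), 0, np.float64(0.51), 0, 0.2], [np.float64(-0.74), 0, np.float64(0.56), 0, 0.2], [np.float64(-0.69), 0, np.float64(0.62), 0, 0.2], [np.float64(-0.64), 0, np.float64(0.67), 0, 0.2], [np.float64(-0.58), 0, np.float64(0.71), 0, 0.2], [np.float64(-0.52), 0, np.float64(0.76), 0, 0.2], [np.float64(-0.46), 0, np.float64(0.79), 0, 0.2], [np.float64(-0.39), 0, np.float64(0.82), 0, 0.2], [np.float64(-0.33), 0, np.float64(0.85), 0, 0.2], [np.float64(-0.26), 0, np.float64(0.87), 0, 0.2], [np.float64(-0.19), 0, np.float64(0.89), 0, 0.2], [np.float64(-0.11), 0, np.float64(0.9), 0, 0.2], [np.float64(-0.04), 0, np.float64(0.9), 0, 0.2], [np.float64(0.03), 0, np.float64(0.9), 0, 0.2], [np.float64(0.1), 0, np.float64(0.89), 0, 0.2], [np.float64(0.18), 0, np.float64(0.88), 0, 0.2]]
```

Call:
{"op": "drive_tool", "data": {
  "steps": [
    [-0.91,0,0.25,0,0.2],
    [-0.89,0,0.31,0,0.2],
    [-0.86,0,0.38,0,0.2],
    [-0.82,0,0.44,0,0.2],
    [-0.78,0,0.51,0,0.2],
    [-0.74,0,0.56,0,0.2],
    [-0.69,0,0.62,0,0.2],
    [-0.64,0,0.67,0,0.2],
    [-0.58,0,0.71,0,0.2],
    [-0.52,0,0.76,0,0.2]
  ]
}}

```text
time: 6.0
eef_pos: [0.5566, -0.0208, 0.0911]
tcp_rot: [-0.544, -0.452, 0.544, -0.452]
contact_force: [-1.0, 0.0, -5.1]
opening: 0.551
```

```bash
python3 - <<'E'
from plant import read_camera
from h import *
import cv2
go()
c=read_camera("scene");w=read_camera("wrist")
a=cv2.resize(c["frame"][130:290,90:380,::-1],None,fx=2.4,fy=2.4); b=cv2.resize(w["frame"][100:,:,::-1],(696,386))
cv2.imwrite("pics/m1.png",cv2.vconcat([a,b])[:600] if 0 else cv2.resize(cv2.vconcat([a,b]),None,fx=.77,fy=.77))
E
```

```text
t 6.0 tcp [ 0.5566 -0.0208  0.0911] F [-1.   0.  -5.1] open 0.551 q6 [-0.22 -0.04]
tool axes (cols)
 [[ 0.     0.983 -0.182]
 [-0.    -0.182 -0.983]
 [-1.     0.     0.   ]]
```

View pics/m1.png

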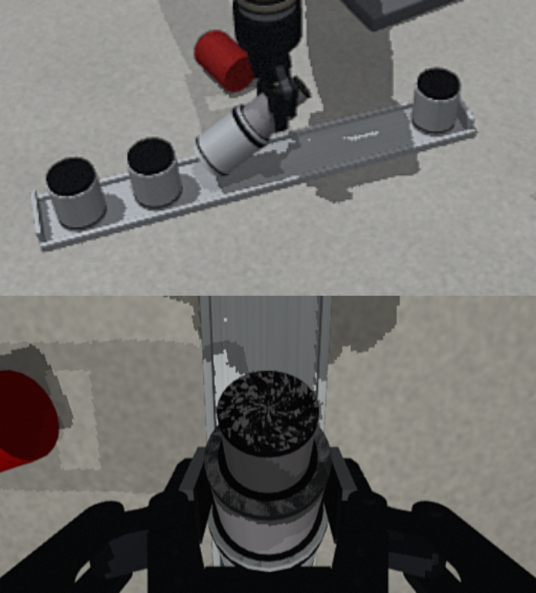

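Lifting has brought the tube to about 45°, with the foot edge near the floor. The measured 5 N equals the tube's weight, so the foot hangs just off the floor. I'll lower it slightly so the edge bears on the floor, then carry on along the arc.

Call:
{"op": "drive_tool", "data": {
  "steps": [
    [0.3,0,0.1,0,0.2],
    [-0.43,0,0.82,0,0.2],
    [-0.36,0,0.85,0,0.2],
    [-0.3,0,0.87,0,0.2],
    [-0.22,0,0.89,0,0.2]
  ]
}}

```text
time: 6.6
eef_pos: [0.5507, -0.0553, 0.1015]
tcp_rot: [0.544, 0.452, -0.543, 0.452]
contact_force: [0.6, 2.6, -2.7]
opening: 0.553
```

```bash
python3 - <<'E'
from plant import read_camera
from h import *
import cv2
c=read_camera("scene");go()
cv2.imwrite("pics/m2.png",cv2.resize(c["frame"][130:290,90:380,::-1],None,fx=2.4,fy=2.4))
E
```

```text
t 6.65 tcp [ 0.5509 -0.0569  0.102 ] F [ 0.7  0.6 -3.2] open 0.555 q6 [-0.29 -0.1 ]
tool axes (cols)
 [[ 0.002  0.983 -0.182]
 [-0.001 -0.182 -0.983]
 [-1.     0.002  0.001]]
```

View pics/m2.png

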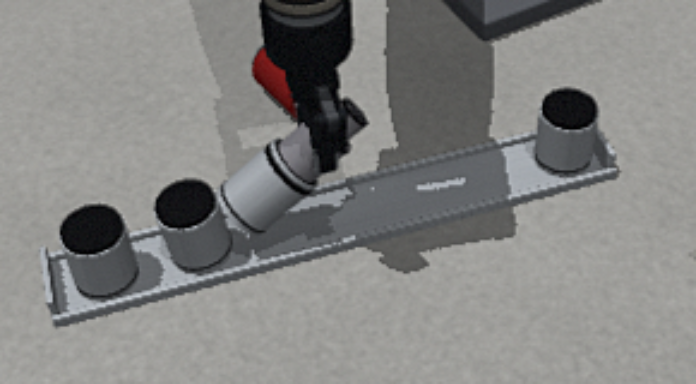

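The tube stuck near 45° in the grip, slid instead of turning, and its foot edge came close to row_last. I'll back off, lift clear, drop the grip to its minimum of 20 N, and use brisk starts and stops to swing the foot down.

Call:
{"op": "drive_tool", "data": {
  "steps": [
    [-0.3,0,-1.5,0,0.2],
    [-0.5,0,-1.5,0,0.2],
    [0,0,0,0,0.2],
    [-5,0,0,0,0.2],
    [-5,0,0,0,0.2],
    [0,0,0,0,0.2],
    [0,0,0,0,0.2]
  ],
  "force": 20
}}

```text
time: 7.35
eef_pos: [0.5566, -0.025, 0.2105]
tcp_rot: [0.544, 0.452, -0.543, 0.454]
contact_force: [-0.2, 1.0, -5.1]
opening: 0.556
```

Call:
{"op": "drive_tool", "data": {
  "steps": [
    [0,0,-2,0,0.2],
    [0,0,-4.5,0,0.2],
    [0,0,0,0,0.2],
    [0,0,0,0,0.2],
    [0,0,1,0,0.2],
    [0,0,2,0,0.2],
    [0,0,2,0,0.2],
    [0,0,1.5,0,0.2],
    [0,0,0,0,0.2]
  ]
}}

```text
time: 8.25
eef_pos: [0.5551, -0.0283, 0.2082]
tcp_rot: [-0.544, -0.451, 0.545, -0.451]
contact_force: [0.9, 0.1, -5.0]
opening: 0.551
```

```bash
python3 - <<'E'
from plant import read_camera
from h import *
import cv2
c=read_camera("scene");go()
cv2.imwrite("pics/m3.png",cv2.resize(c["frame"][80:290,90:380,::-1],None,fx=2.4,fy=2.4))
E
```

```text
t 8.3 tcp [ 0.5553 -0.0269  0.2084] F [ 0.1 -0.3 -3.9] open 0.556 q6 [-0.23 -0.05]
tool axes (cols)
 [[-0.001  0.983 -0.185]
 [ 0.    -0.185 -0.983]
 [-1.    -0.001 -0.   ]]
```

View pics/m3.png

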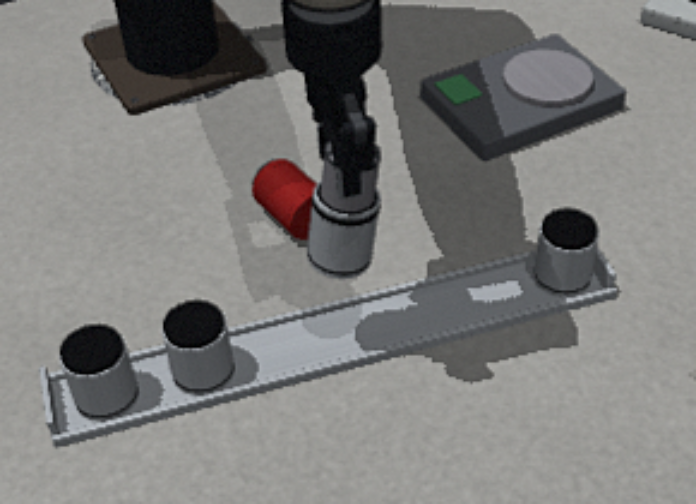

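The tube now hangs nearly upright between the pads, with its foot centre at crop (341,255). Next I estimate the remaining tilt, check whether row_last moved, and compute the placing position.

```bash
python3 - <<'E'
from plant import read_camera
from h import *
import cv2
c=read_camera("scene"); a=cv2.imread("pics/scene0.png"); b=c["frame"][:,:,::-1]
def cap(im,u,v):
    m=(im.max(2)<60).astype(np.uint8); n,l,s,ce=cv2.connectedComponentsWithStats(m); k=l[v,u]; return ce[k],s[k,4]
for p in((173,215),(129,225),(326,175)):
    for im in(a,b): q=cap(im,*p); print(q, ray(c,*q[0],.076).round(4))
p=np.array([.5553,-.0275,0])
for z in(.112,.187,.226): print(z,((proj(c,p+[0,0,z])[0]-[90,80])*2.4).round(1))
for d in(-.02,-.01,.01,.02): print(d,((proj(c,p+np.array([.191*d,.982*d,.112]))[0]-[90,80])*2.4).round(1))
go((.540,-.104,.115),11)
E
```

```text
(array([171.08163265, 214.23979592]), np.int32(392)) [ 0.53   -0.1737  0.076 ]
(array([170.17346939, 214.84693878]), np.int32(392)) [ 0.5307 -0.1762  0.076 ]
(array([127.8618267 , 225.33723653]), np.int32(427)) [ 0.5131 -0.2671  0.076 ]
(array([127.80522565, 225.33966746]), np.int32(421)) [ 0.513  -0.2672  0.076 ]
(array([326.92948718, 175.09935897]), np.int32(312)) [0.6004 0.1989 0.076 ]
(array([326.84142395, 175.13592233]), np.int32(309)) [0.6004 0.1986 0.076 ]
0.112 [346.1 255.1]
0.187 [342.6 194.5]
0.226 [340.7 160.2]
-0.02 [325.4 260.1]
-0.01 [335.8 257.6]
0.01 [356.4 252.6]
0.02 [366.6 250.2]
t 8.35 tcp [ 0.5555 -0.0262  0.2085] F [ 0.2  0.  -4.5] open 0.554 q6 [-0.23 -0.05]
tool axes (cols)
 [[-0.     0.983 -0.184]
 [ 0.001 -0.184 -0.983]
 [-1.    -0.    -0.   ]]
shift cm [ 9.34 -0.09  7.94]
turn deg 0.42
```

row_last has moved only about 2.5 mm, and the tube's tilt is about 2.5°. I'll go over the target point (0.5397, −0.1063) and lower.

Call:
{"op": "drive_tool", "data": {
  "steps": [
    [0,0,0.5,0,0.2],
    [0,-0.1,1,0,0.2],
    [0,0,1.1,0,0.2],
    [0,0,1.1,0,0.2],
    [0,0,1.1,0,0.2],
    [0,0,1.1,0,0.2],
    [0,0,1,0,0.2],
    [0,0,0.75,0,0.2],
    [0,0,0.4,0,0.2],
    [0,0,0,0,0.2]
  ]
}}

```text
time: 9.35
eef_pos: [0.5401, -0.1049, 0.2087]
tcp_rot: [0.544, 0.452, -0.544, 0.452]
contact_force: [0.6, 0.2, -5.2]
opening: 0.552
```

Call:
{"op": "drive_tool", "data": {
  "steps": [
    [0.7,0,0,0,0.2],
    [1.2,0,0,0,0.2],
    [1.3,0,0,0,0.2],
    [1.3,0,0,0,0.2],
    [1.3,0,0,0,0.2],
    [1.3,0,0,0,0.2],
    [1.1,0,0,0,0.2],
    [0.8,0,0,0,0.2],
    [0.3,0,0,0,0.2],
    [0,0,0,0,0.2]
  ]
}}

```text
time: 10.35
eef_pos: [0.54, -0.1044, 0.1153]
tcp_rot: [-0.543, -0.453, 0.544, -0.452]
contact_force: [0.6, 0.5, -4.4]
opening: 0.551
```

```bash
python3 - <<'E'
from plant import read_camera
from h import *
import cv2
c=read_camera("scene");w=read_camera("wrist");go((.5397,-.1063,.104),11)
a=cv2.resize(c["frame"][110:290,90:330,::-1],None,fx=2.4,fy=2.4)
cv2.imwrite("pics/m4.png",a)
E
```

```text
t 10.45 tcp [ 0.5407 -0.1046  0.1164] F [ 0.8  0.2 -4.4] open 0.553 q6 [-0.38 -0.19]
tool axes (cols)
 [[ 0.001  0.983 -0.182]
 [-0.    -0.182 -0.983]
 [-1.     0.001  0.   ]]
shift cm [ 1.24 -0.07  0.18]
turn deg 0.53
```

View pics/m4.png

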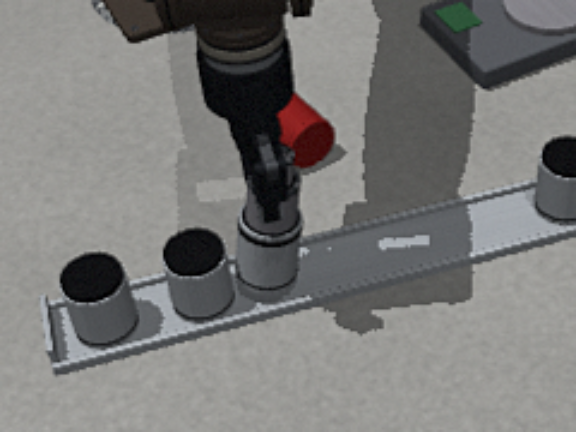

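The tube is above the lane beside row_last with a small gap. I'll descend slowly to the floor, watching the force.

Call:
{"op": "drive_tool", "data": {
  "steps": [
    [0.2,-0.07,0.1,0,0.2],
    [0.2,0,0,0,0.2],
    [0.2,0,0,0,0.2],
    [0.1,0,0,0,0.2],
    [0,0,0,0,0.2]
  ]
}}

```text
time: 10.95
eef_pos: [0.5391, -0.1052, 0.1085]
tcp_rot: [-0.543, -0.452, 0.544, -0.452]
contact_force: [0.3, -0.0, -4.0]
opening: 0.555
```

Call:
{"op": "drive_tool", "data": {
  "steps": [
    [0.1,0,0,0,0.2],
    [0.1,0,0,0,0.2],
    [0.1,0,0,0,0.2],
    [0,0,0,0,0.2]
  ]
}}

```text
time: 11.35
eef_pos: [0.5392, -0.1052, 0.1055]
tcp_rot: [-0.543, -0.452, 0.544, -0.452]
contact_force: [-0.2, 0.2, -5.1]
opening: 0.554
```

Call:
{"op": "drive_tool", "data": {
  "steps": [
    [0.1,0,0,0,0.2],
    [0.1,0,0,0,0.2],
    [0,0,0,0,0.2]
  ]
}}

```text
time: 11.65
eef_pos: [0.5392, -0.1052, 0.1035]
tcp_rot: [-0.543, -0.452, 0.544, -0.452]
contact_force: [-0.6, 0.4, -5.1]
opening: 0.555
```

Call:
{"op": "drive_tool", "data": {
  "steps": [
    [0.1,0,0,0,0.2],
    [0.1,0,0,0,0.2],
    [0,0,0,0,0.2]
  ]
}}

```text
time: 11.95
eef_pos: [0.5396, -0.1054, 0.1024]
tcp_rot: [0.544, 0.452, -0.543, 0.453]
contact_force: [-1.7, -0.6, -1.3]
opening: 0.551
```

Contact: the load is now on the floor. One more millimetre, then open.

Call:
{"op": "drive_tool", "data": {
  "steps": [
    [0.1,0,0,0,0.2],
    [0,0,0,0,0.2]
  ]
}}

```text
time: 12.15
eef_pos: [0.5399, -0.1057, 0.1022]
tcp_rot: [0.544, 0.452, -0.543, 0.453]
contact_force: [-1.1, -0.0, 4.8]
opening: 0.554
```

Call:
{"op": "drive_tool", "data": {
  "steps": [
    [0,0,0,0,0.6],
    [0,0,0,0,0.7],
    [0,0,0,0,0.85],
    [0,0,0,0,1],
    [0,0,0,0,1],
    [0,0,0,0,1]
  ]
}}

```text
time: 12.75
eef_pos: [0.5393, -0.1052, 0.1006]
tcp_rot: [0.544, 0.452, -0.544, 0.452]
contact_force: [-0.2, -0.9, -0.7]
opening: 1.001
```

Call:
{"op": "drive_tool", "data": {
  "steps": [
    [-1,0,0,0,1],
    [-2,0,0,0,1],
    [-2.5,0,0,0,1],
    [-2.5,0,0,0,1],
    [-2.5,0,0,0,1],
    [-2,0,0,0,1],
    [-1.5,0,0,0,1],
    [0,0,0,0,1]
  ]
}}

```text
time: 13.55
eef_pos: [0.5407, -0.1057, 0.2441]
tcp_rot: [0.544, 0.451, -0.543, 0.454]
contact_force: [0.8, 0.2, 0.0]
opening: 0.998
```

```bash
python3 - <<'E'
from plant import read_camera
from h import *
import cv2,pickle
c=read_camera("scene");w=read_camera("wrist");go()
pickle.dump((c,w),open("w5.pkl","wb"))
a=cv2.resize(c["frame"][130:270,100:260,::-1],(457,400)); b=cv2.resize(w["frame"][:,128:384,::-1],(400,600))
a=cv2.copyMakeBorder(a,0,200,0,0,0)[:, :400]
cv2.imwrite("pics/m5.png",cv2.hconcat([a,b]))
E
```

```text
t 13.65 tcp [ 0.5391 -0.1052  0.2405] F [-0.2 -0.  -0.8] open 0.998 q6 [-0.38 -0.19]
tool axes (cols)
 [[-0.     0.983 -0.182]
 [ 0.    -0.182 -0.983]
 [-1.    -0.    -0.   ]]
```

View pics/m5.png

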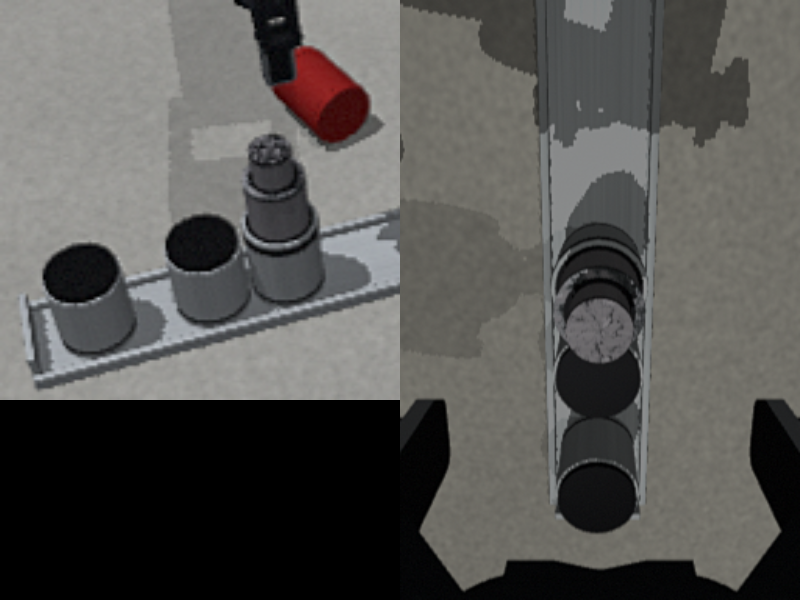

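The tube stands upright with both draws out, right beside row_last. In the wrist half, the cap top is at (600,331), row_last's cap at (597,376) and row_end's at (597,492). I'll check the spacing, then find where to press.

```bash
python3 - <<'E'
from h import *
import pickle
c,w=pickle.load(open("w5.pkl","rb"))
W=lambda x,y,z: ray(w,128+x/1.5625,y/1.5625,z)
S=lambda x,y,z: ray(c,100+x/2.857,130+y/2.857,z)
p=W(600,331,.158);q=W(597,376,.076);e=W(597,492,.076)
print("wrist",p.round(4),q.round(4),e.round(4),np.linalg.norm((p-q)[:2]),"last-end",np.linalg.norm((q-e)[:2]))
p=S(270,150,.158);q=S(202,243,.076);e=S(82,272,.076);m=S(275,187,.129); b=S(281,236,.079)
print("scene",p.round(4),q.round(4),e.round(4),m.round(4),b.round(4),np.linalg.norm((p-q)[:2]),np.linalg.norm((b-q)[:2]),np.linalg.norm((q-e)[:2]))
go((.5385,-.107,.165),11)
E
```

```text
wrist [ 0.7227 -0.1471  0.158 ] [ 0.7833 -0.2206  0.076 ] [ 0.7872 -0.3121  0.076 ] 0.0952669504948532 last-end 0.09164255305374265
scene [ 0.5454 -0.1146  0.158 ] [ 0.5318 -0.1754  0.076 ] [ 0.5136 -0.2654  0.076 ] [ 0.5547 -0.1181  0.129 ] [ 0.5585 -0.1203  0.079 ] 0.06224560180210568 0.061203810485611514 0.0918330995931152
t 13.65 tcp [ 0.5391 -0.1052  0.2405] F [-0.2 -0.  -0.8] open 0.998 q6 [-0.38 -0.19]
tool axes (cols)
 [[-0.     0.983 -0.182]
 [ 0.    -0.182 -0.983]
 [-1.    -0.    -0.   ]]
shift cm [ 7.55 -0.02  0.19]
turn deg 0.53
```

The wrist panel is offset by 400 px, so I redo that part.

```bash
python3 - <<'E'
from h import *
import pickle
c,w=pickle.load(open("w5.pkl","rb"))
W=lambda x,y,z: ray(w,128+(x-400)/1.5625,y/1.5625,z)
p=W(600,331,.158);q=W(597,376,.076);e=W(597,492,.076)
print("wrist",p.round(4),q.round(4),e.round(4),np.linalg.norm((p-q)[:2]),"last-end",np.linalg.norm((q-e)[:2]))
print("cap diam",np.linalg.norm(W(566,331,.158)-W(635,331,.158)))
E
```

```text
wrist [ 0.5393 -0.113   0.158 ] [ 0.5267 -0.1728  0.076 ] [ 0.5103 -0.2604  0.076 ] 0.061106645477986936 last-end 0.08909414249574515
cap diam 0.03210508071229727
```

The spacing between centres is about 61–62 mm, below 73, and the cap measures 32.1 mm as it should. I'll shut the gripper, centre over the cap at (0.5395, −0.1125) and approach.

Call:
{"op": "drive_tool", "data": {
  "steps": [
    [0,0.17,0.71,0,0.5],
    [0,0,0,0,0],
    [0,0,0,0,0],
    [0,0,0,0,0],
    [0,0,0,0,0],
    [2,0,0,0,0],
    [2,0,0,0,0],
    [1.5,0,0,0,0],
    [1,0,0,0,0],
    [0,0,0,0,0]
  ]
}}

```text
time: 14.65
eef_pos: [0.5388, -0.1121, 0.1739]
tcp_rot: [-0.543, -0.453, 0.544, -0.451]
contact_force: [-0.0, -0.7, 0.2]
opening: -0.003
```

Call:
{"op": "drive_tool", "data": {
  "steps": [
    [0.3,0,0,0,0],
    [0.3,0,0,0,0],
    [0.3,0,0,0,0],
    [0.2,0,0,0,0],
    [0.2,0,0,0,0],
    [0,0,0,0,0]
  ]
}}

```text
time: 15.25
eef_pos: [0.5395, -0.1125, 0.1625]
tcp_rot: [-0.543, -0.452, 0.544, -0.452]
contact_force: [0.0, 0.1, -0.4]
opening: -0.003
```

Call:
{"op": "drive_tool", "data": {
  "steps": [
    [0.2,0,0,0,0],
    [0.2,0,0,0,0],
    [0.2,0,0,0,0],
    [0.2,0,0,0,0],
    [0.2,0,0,0,0]
  ]
}}

```text
time: 15.75
eef_pos: [0.5399, -0.1126, 0.1533]
tcp_rot: [0.544, 0.452, -0.543, 0.452]
contact_force: [-1.1, 0.3, 4.2]
opening: 0.001
```

Call:
{"op": "drive_tool", "data": {
  "steps": [
    [0.2,0,0,0,0],
    [0.2,0,0,0,0],
    [0.2,0,0,0,0],
    [0.2,0,0,0,0],
    [0.2,0,0,0,0]
  ]
}}

```text
time: 16.25
eef_pos: [0.5397, -0.1126, 0.1426]
tcp_rot: [0.544, 0.452, -0.543, 0.452]
contact_force: [-0.7, 0.5, 3.0]
opening: 0.003
```

Call:
{"op": "drive_tool", "data": {
  "steps": [
    [0.2,0,0,0,0],
    [0.2,0,0,0,0],
    [0.15,0,0,0,0]
  ]
}}

```text
time: 16.55
eef_pos: [0.5397, -0.1126, 0.1371]
tcp_rot: [0.544, 0.452, -0.544, 0.452]
contact_force: [-1.3, 0.4, 4.2]
opening: -0.002
```

The innermost draw is sliding at about 4 N. I'll continue in small steps until the force rises to about 9 N.

Call:
{"op": "drive_tool", "data": {
  "steps": [
    [0.15,0,0,0,0],
    [0.15,0,0,0,0],
    [0,0,0,0,0]
  ]
}}

```text
time: 16.85
eef_pos: [0.5397, -0.1125, 0.1339]
tcp_rot: [0.544, 0.452, -0.544, 0.452]
contact_force: [-0.5, -0.6, 2.4]
opening: 0.005
```

Call:
{"op": "drive_tool", "data": {
  "steps": [
    [0.15,0,0,0,0],
    [0.15,0,0,0,0],
    [0,0,0,0,0]
  ]
}}

```text
time: 17.15
eef_pos: [0.5398, -0.1125, 0.1317]
tcp_rot: [-0.544, -0.452, 0.544, -0.452]
contact_force: [-1.2, 0.4, 5.2]
opening: -0.0
```

Call:
{"op": "drive_tool", "data": {
  "steps": [
    [0.15,0,0,0,0],
    [0.15,0,0,0,0],
    [0,0,0,0,0]
  ]
}}

```text
time: 17.45
eef_pos: [0.54, -0.1126, 0.1291]
tcp_rot: [0.544, 0.452, -0.543, 0.452]
contact_force: [-2.3, 0.9, 6.7]
opening: -0.0
```

The force is rising, so the innermost draw is home with the middle one still about 36 mm out. Now I close the middle draw; home is at z ≈ 0.093.

Call:
{"op": "drive_tool", "data": {
  "steps": [
    [0.2,0,0,0,0],
    [0.2,0,0,0,0],
    [0.2,0,0,0,0],
    [0.2,0,0,0,0],
    [0.2,0,0,0,0]
  ]
}}

```text
time: 17.95
eef_pos: [0.54, -0.1127, 0.1194]
tcp_rot: [0.544, 0.452, -0.543, 0.453]
contact_force: [-2.1, 0.8, 6.7]
opening: -0.002
```

Call:
{"op": "drive_tool", "data": {
  "steps": [
    [0.2,0,0,0,0],
    [0.2,0,0,0,0],
    [0.2,0,0,0,0],
    [0.2,0,0,0,0],
    [0.2,0,0,0,0]
  ]
}}

```text
time: 18.45
eef_pos: [0.5399, -0.1126, 0.1093]
tcp_rot: [0.544, 0.452, -0.543, 0.452]
contact_force: [-2.8, 0.9, 8.1]
opening: 0.003
```

Call:
{"op": "drive_tool", "data": {
  "steps": [
    [0.2,0,0,0,0],
    [0.2,0,0,0,0],
    [0.2,0,0,0,0],
    [0.2,0,0,0,0],
    [0,0,0,0,0]
  ]
}}

```text
time: 18.95
eef_pos: [0.5398, -0.1126, 0.1008]
tcp_rot: [-0.543, -0.452, 0.544, -0.452]
contact_force: [-2.2, 1.0, 6.7]
opening: -0.006
```

Call:
{"op": "drive_tool", "data": {
  "steps": [
    [0.15,0,0,0,0],
    [0.15,0,0,0,0],
    [0.1,0,0,0,0],
    [0.1,0,0,0,0],
    [0,0,0,0,0]
  ]
}}

```text
time: 19.45
eef_pos: [0.5398, -0.1126, 0.096]
tcp_rot: [-0.543, -0.452, 0.544, -0.452]
contact_force: [-2.6, 0.4, 7.5]
opening: -0.003
```

Call:
{"op": "drive_tool", "data": {
  "steps": [
    [0.1,0,0,0,0],
    [0.1,0,0,0,0],
    [0,0,0,0,0]
  ]
}}

```text
time: 19.75
eef_pos: [0.5398, -0.1126, 0.094]
tcp_rot: [-0.543, -0.452, 0.544, -0.452]
contact_force: [-2.7, 1.0, 6.8]
opening: -0.0
```

Call:
{"op": "drive_tool", "data": {
  "steps": [
    [0.05,0,0,0,0],
    [0.05,0,0,0,0],
    [0,0,0,0,0]
  ]
}}

```text
time: 20.05
eef_pos: [0.5398, -0.1126, 0.0931]
tcp_rot: [-0.543, -0.452, 0.544, -0.452]
contact_force: [-2.3, 1.2, 7.7]
opening: -0.0
```

Call:
{"op": "drive_tool", "data": {
  "steps": [
    [0.05,0,0,0,0],
    [0.05,0,0,0,0],
    [0,0,0,0,0]
  ]
}}

```text
time: 20.35
eef_pos: [0.54, -0.1126, 0.093]
tcp_rot: [-0.543, -0.452, 0.544, -0.452]
contact_force: [-4.4, 2.1, 11.1]
opening: -0.0
```

Call:
{"op": "drive_tool", "data": {
  "steps": [
    [0.05,0,0,0,0],
    [0,0,0,0,0]
  ]
}}

```text
time: 20.55
eef_pos: [0.5402, -0.1127, 0.093]
tcp_rot: [0.543, 0.452, -0.543, 0.453]
contact_force: [-3.5, 1.7, 12.7]
opening: -0.001
```

The draws have bottomed at z = 0.093, the closed height of 89 mm above the 4 mm floor. I'll retract and check.

Call:
{"op": "drive_tool", "data": {
  "steps": [
    [-0.2,0,0,0,0],
    [-0.5,0,0,0,0],
    [-1.5,0,0,0,0],
    [-3,0,0,0,0],
    [-3,0,0,0,0],
    [-3,0,0,0,0],
    [-2,0,0,0,0],
    [0,0,0,0,0],
    [0,0,0,0,0]
  ]
}}

```text
time: 21.45
eef_pos: [0.5396, -0.1125, 0.2227]
tcp_rot: [0.544, 0.452, -0.543, 0.452]
contact_force: [-0.7, -0.7, -0.5]
opening: -0.002
```

```bash
python3 - <<'E'
from plant import read_camera
from h import *
import cv2
c=read_camera("scene");go()
b=c["frame"][:,:,::-1]
cv2.imwrite("pics/m6.png",cv2.resize(b[130:280,90:370],None,fx=2.8,fy=2.8))
for p in((171,215),(128,225),(326,175)):
    for im in(cv2.imread("pics/scene0.png"),b):
        n,l,s,ce=cv2.connectedComponentsWithStats((im.max(2)<60).astype(np.uint8)); k=l[p[1],p[0]]; print(s[k,4],ray(c,*ce[k],.076).round(4))
E
```

```text
t 21.5 tcp [ 0.539  -0.1123  0.2215] F [ 0.2  0.  -0.2] open -0.003 q6 [-0.39 -0.21]
tool axes (cols)
 [[-0.002  0.983 -0.182]
 [ 0.001 -0.182 -0.983]
 [-1.    -0.002 -0.   ]]
392 [ 0.53   -0.1737  0.076 ]
394 [ 0.5303 -0.1763  0.076 ]
427 [ 0.5131 -0.2671  0.076 ]
422 [ 0.513  -0.2671  0.076 ]
312 [0.6004 0.1989 0.076 ]
311 [0.6004 0.1988 0.076 ]
```

View pics/m6.png

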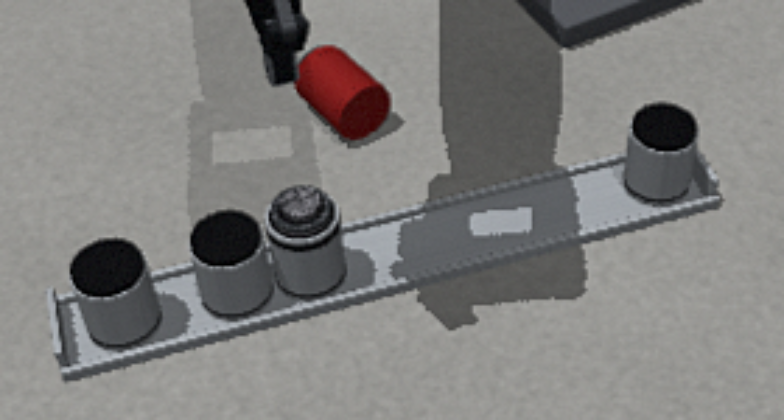

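The tube stands upright and closed at crop (305,240), next to row_last at (230,260). The gripper is clear, and the three other tubes are standing. I'll hand in.

```bash
python3 -c "
from plant import sign_off
print(sign_off())"
```

```text
the job is handed in; nothing more can be done
None
```

The tube now stands upright on the lane floor beside row_last, fully closed and let go. I handed the job in at about 21.5 s; the sign-off reports no verdict.

**How it went:** I gripped the tube by its middle draw and lifted it. It stuck at about 45° in the grip, so I swung it down with brisk starts and stops at the minimum 20 N grip. I then set it down with both draws out, released it, and pressed it closed with the shut fingertips.

**Last checks:**
- **Order of closing:** The force stayed near 4 N while the innermost draw slid in, then about 7–8 N for the middle one. The peak reading was about 13 N, at the very end.
- **Closed height:** The draws stopped with the fingertips at 93 mm. That is the closed tube's 89 mm plus the 4 mm floor.
- **Spacing:** Before pressing, the centres of the tube and row_last measured about 61–62 mm apart, so they nearly touch. I did not measure it again afterwards.
- **Other tubes:** row_last shifted about 2.6 mm when I first dragged the foot towards it, against a 15 mm limit. row_end and far_tube did not measurably move, and all three stand.
- **Gripper:** It is clear of everything.

**Disagreement:** The two cameras differed by up to about 9 mm on some early points, mostly across the lane. I relied on the wrist camera, whose measured sizes matched the known ones.

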